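# Stack two blanks in the pressing jig and set its clamp leg

### The arm

A 6-joint arm with a two-finger parallel gripper is mounted at the origin on a cart in front of the work surface, level with it; the furniture and walls round the work are solid. World frame = base frame: x ahead of the robot, y to its left, z up, the work surface at z = 0. Lengths are in m, angles in rad, forces in N, time in s.
With the tool pointing down it reaches from about 0.15 to 0.775 m from the base axis. Payload 6.1 kg.
Tool frame: the origin (TCP) lies at the centre of the arm's flange, where the gripper is bolted on; the fingertips stand ahead of it and the grasp point (between the pads) lies 155 mm ahead of it (robot.tip_extent is the x of the fingertips in the tool frame, in m); x points along the fingers, y is the direction in which the jaws open and shut, and the axes are right-handed (so a half turn about x gives the same grasp; the last joint's range is limited). The gripper opens to 85 mm and grips with 20 to 120 N. Pads are 22 mm wide; open, the fingers measure 114 mm over their backs; the gripper's body (76 mm by 85 mm) begins 54 mm behind the grasp point. The pads swing forward as they close: fully open they stand 13 mm farther back than shut.
Start: joints at [1.283, 0.126, -0.04, 1.405, 0, 1.571], TCP at [0.149, 0.503, 0.405] pointing down, gripper open.
Joint ranges: [-2.72, 2.72], [-0.95, 1.95], [-1.27, 1.35], [-1.78, 2.02], [-1.46, 1.47], [-3.14, 3.14]. Speed limits (rad/s): [2.39, 2.39, 3.01, 3.14, 3.14, 3.14].

### API

Orientations are given as a unit quaternion [w, x, y, z].
In Python, from rig import robot gives the robot as it stands.
- The arm moves only by the tool apply_moves, never from a script. Its arguments are lists of equal length, an entry for each row: "slide": the shift along the tool's x, y, z in m, a list of three; "delta_rot": the turn, a rotation vector about the tool's x, y, z in degrees, a list of three; "claw": the opening, from 0 (shut) to 1 (fully open). A call has exactly 10 rows; each row shifts and turns the pose as measured when the row begins, along the tool's axes as they then stand; what a row does not reach is not made up. A row lasts 1/8 s, in which the tool goes at most 62.5 mm and 10.7 degrees, less where a joint would pass 70% of its speed; a pose out of reach is approached as far as the arm can. A call with a gripper value outside its range is refused whole. The fingers move at their own pace and stop on an object; "newtons" is the grip in N (left out, the last holds). Time passes only in rows, so rows that do not move let the fingers close, or fill a call up. It gives the time, the measured TCP pose, the force and the opening at its end, in the units of the state.
- robot.observe(): the state, without advancing time (a new reading comes with each control period).
- robot.camera(name): name is "scene" or "top" or "wrist"; returns the picture (400x640x3 uint8, blue, green, red); there is no depth.
- robot.camera_model(name): a dict with "mtx" (3x3 intrinsics, pixels), "position" and "attitude" of the camera in the world; the wrist camera has in their place "tool_from_camera" (4x4, takes a point from camera to tool coordinates, whose origin is the TCP and whose axes are the tool frame's). Camera axes: x right, y up, looking along -z (the intrinsics and any distortion apply to the point x, -y, -z); pixel columns grow to the right and rows downward; lengths in m; the calibration is good to about 2 mm. A picture is of the moment at which its call begins: read the wrist's pose just before it. camera_model takes no time and is no camera call.
- robot.finish_job(): hands the job in, once; it reports no verdict.
The state is a dict: "clock": time; "joint_pos": joint angles; "qd": joint speeds; "joint_torque": joint torques, N m; "position": TCP position; "eef_rot": TCP orientation; "force": force on the tool from outside, world axes, zero at the start; "wrist_torque": the same for the moment, N m; "width": finger opening in m.
Only numpy, scipy, OpenCV 4.12 (cv2) and the standard library are available. Lean on these libraries where they do the work, as an engineer would, in place of code of your own. Each camera call takes 0.05 s, during which the arm holds its last target. There are 200 camera calls.

### The job

Stack the two plywood blanks squarely, edges flush, one on the other on the raised seat of the pressing jig. Then take the cam lever by its upright handle, push the spring-loaded sliding leg toward the pile until the dark line on its foot is at the pointer, and, holding the leg at that mark, swing the lever fully closed. Finish while still holding the handle, the leg at its mark and the lever closed (the lock screw goes in next, and without it the leg springs back); leave the other things on the bench alone.

Things in the scene. Friction and masses are not known exactly. Their poses are not given: they have to be found in the camera images.
- blank_a: plywood blank, a flat rectangular plate 50 x 90 x 14 mm with two small dark dots on top, about 60 g, lying flat on the bench; origin at the centre of its underside, x across its 50 mm width, y along its 90 mm length, z up. Take it across its 50 mm width
- blank_b: the other, identical blank (50 x 90 x 14 mm), same frame; either one may lie below
- jig: pressing jig fixed to the bench: aluminium base plate 110 (x) x 290 (y) x 12 mm with a raised plywood seat, an upright fence at its +y end and the sliding leg at its -y end. Origin on the bench under the seat's centre; y is the leg's sliding direction, pushing = +y. The seat's +x and -x sides are open for the fingers: only the 12 mm high base is there
- fence (a point): middle of the top edge of the fence's face, 48 mm from the seat's centre along the jig's y (3 mm beyond the seat's end); the dark steel fence is 90 mm wide, its top 55 mm above the bench
- pointer (a point): tip of the pointer on its post (16 x 14 mm, top 46 mm above the bench) beside the foot, at x = -26, y = -50 mm in the jig frame; the dark line on the foot belongs here
- seat (a point): centre of the raised seat's top face, 22 mm above the bench, axes as the jig's; the seat is 50 x 90 mm like the blanks (50 along x); the first blank's underside belongs here with its y along this y
- leg (a joint): slide of the leg along the jig's +y, m: 0 = drawn back (start), 0.050 = at its length mark, 0.065 = end of travel. A pile of blanks pushed against the fence stops it at about 0.053. A spring pulls it back with about 2 N at 0 and 4 N at the mark; nothing locks it, so it must be held
- foot (a point): middle of the top edge of the leg's foot face, which meets both blanks; 52 mm above the bench, at y = -95 mm + leg value in the jig frame. The foot is 46 mm wide, 10 mm thick, its underside 26 mm above the bench; the dark line lies 5 mm behind its face
- lever_hinge (a point): hinge of the cam lever on the leg (upright axis), 56 mm above the bench; it moves with the leg, at x = 0, y = -130 mm + leg value in the jig frame. Nothing of leg and lever apart from the handle is higher than 61 mm
- lever (a joint): swing of the cam lever, rad: 0 to 0.1 at the start = open, the lever points along the jig's -y; grows anticlockwise seen from above, the handle moving toward the jig's +x; 1.05 = fully closed (stop). Light friction, stays where it is. The handle's axis is 45 mm from the hinge, at hinge + 45 mm * (sin v, -cos v) in jig x, y: swing it in an arc
- handle: upright round black grip on the lever's end, 18 mm diameter, 55 mm tall, free to spin on its own axis; origin at the centre of its bottom, 60 mm above the bench, z up along it (top at 115 mm). Good to grip from above with the finger pads 20 to 45 mm over its bottom
- spacer_1: bystander, leave alone: dark grey spacer ring 56 mm across, 12 mm high; origin at the centre of its underside
- pencil_red: bystander, leave alone: flat red carpenter's pencil 171 mm long; origin at the centre of its underside
- wedge_1: bystander, leave alone: wooden wedge 28 x 110 x 18 mm; origin at the centre of its underside
- cutter_red: bystander, leave alone: round red cutter head 95 mm across, 40 mm high; origin at the centre of its underside
- spacer_0: bystander, leave alone: pale grey spacer ring 60 mm across, 20 mm high; origin at the centre of its underside
There are look-alikes about, which are no part of the job. What is shaped like the blank_a but pink is not meant.

How it is judged:
By the outcome, as a careful person would: the job done as asked, in the order asked, and still so for the second after the job is handed in, while the arm keeps its last pose, push and grip.
It also fails if it takes over 72 s, if anything falls off the work surface, if the arm or the gripper's body presses on something with over 40 N, if the wrist force passes 120 N, or if a joint passes its speed limit or range.

## Working session

There is one attempt and no reset: what is moved stays moved. The work goes in short steps, Python scripts to look and compute and a tool call to move; the robot and the scene stay as the last step left them, time stands still between calls to the robot, and variables do not carry over. Pictures are saved under pics/ and viewed, about 8 in all and at most 12, crops included, and the job is handed in when it is done.

Besides the shell and the picture viewer there is one more tool, called after ">>>" by a JSON object that holds its "method" and its "body", one argument or row to a line. apply_moves: Moves the arm, as the interface text tells. Its arguments: {"type":"object","properties":{"slide":{"type":"array","items":{"type":"array","items":{"type":"number"}}},"delta_rot":{"type":"array","items":{"type":"array","items":{"type":"number"}}},"claw":{"type":"array","items":{"type":"number"}},"newtons":{"type":"number"}},"required":["slide","delta_rot","claw"]}

```bash
mkdir -p pics; ls
python3 - <<'E'
from rig import robot
import cv2,numpy as np
np.set_printoptions(precision=4,suppress=True)
s=robot.observe()
for k in s: print(k,s[k])
print(robot.tip_extent)
for n in("scene","top","wrist"): print(n,robot.camera_model(n))
for n in("scene","top"): cv2.imwrite(f'pics/{n}0.png',robot.camera(n))
E
```

```text
pics
clock 0.0
joint_pos [ 1.283   0.1264 -0.0406  1.4054  0.      1.5708]
qd [ 0.0006 -0.0003  0.0009  0.0001 -0.0002  0.0004]
joint_torque [ -0.0016 -43.5911  35.2925   0.0171  -0.0002  -0.    ]
position [0.149  0.5033 0.4039]
eef_rot [ 0.6997  0.1008  0.6999 -0.1019]
force [0.5618 0.106  0.1739]
wrist_torque [-0.0715  0.0426 -0.0521]
width 0.08564683029907315
0.1734
scene {'mtx': array([[513.2097,   0.    , 325.4098],
       [  0.    , 513.2097, 192.1028],
       [  0.    ,   0.    ,   1.    ]]), 'position': array([-0.3906, -0.7765,  0.586 ]), 'attitude': array([ 0.7485,  0.4772, -0.2539, -0.3841])}
top {'mtx': array([[423.2247,   0.    , 316.001 ],
       [  0.    , 423.2247, 201.9858],
       [  0.    ,   0.    ,   1.    ]]), 'position': array([ 0.4335, -0.1506,  1.3609]), 'attitude': array([-0.7062, -0.0361,  0.027 ,  0.7066])}
wrist {'mtx': array([[327.7594,   0.    , 319.5837],
       [  0.    , 327.7594, 204.6381],
       [  0.    ,   0.    ,   1.    ]]), 'tool_from_camera': array([[-0.001 ,  0.2866, -0.958 ,  0.0307],
       [ 1.    , -0.    , -0.001 ,  0.0005],
       [-0.0003, -0.958 , -0.2866, -0.0725],
       [ 0.    ,  0.    ,  0.    ,  1.    ]])}
```

View pics/top0.png

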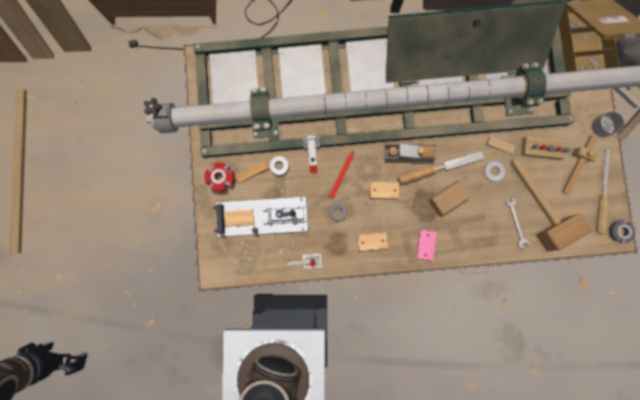

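View pics/scene0.png

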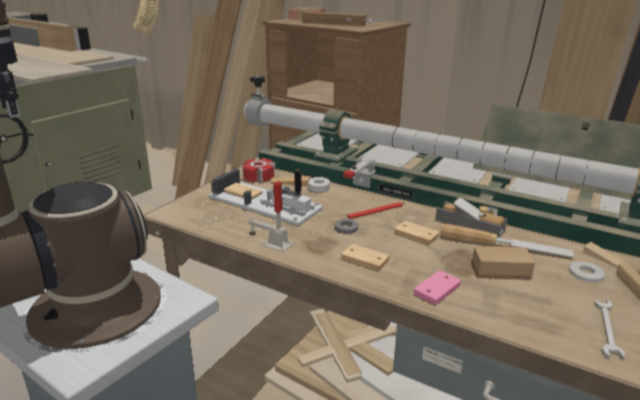

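Candidates for the blanks are the tan plates with two dots at top-view (385,190) and (373,242). The pink one at (427,245) is the look-alike, and the tan plate at (238,218) is the jig's seat. I'll confirm in an enlarged crop and compute the positions.

```bash
cat > h.py <<'E'
import cv2,numpy as np
from scipy.spatial.transform import Rotation as R
from rig import robot
np.set_printoptions(precision=4,suppress=True)
Q=lambda q:R.from_quat(np.r_[q[1:],q[0]])
def cam(n,s=None):
    m=robot.camera_model(n)
    if n!='wrist': return m['mtx'],Q(m['attitude']).as_matrix(),np.array(m['position'])
    s=s or robot.observe(); T=m['tool_from_camera']; A=Q(s['eef_rot']).as_matrix()
    return m['mtx'],A@T[:3,:3],np.array(s['position'])+A@T[:3,3]
def unproj(c,uv,z):
    K,A,p=c; uv=np.atleast_2d(uv).astype(float)
    d=np.c_[uv,np.ones(len(uv))]@np.linalg.inv(K).T*[1,-1,-1]@A.T
    return p+d*((z-p[2])/d[:,2])[:,None]
def proj(c,P):
    K,A,p=c; q=(np.atleast_2d(P)-p)@A*[1,-1,-1]@K.T
    return q[:,:2]/q[:,2:]
def rect(c,img,cx,cy,z,half,scale):
    # orthophoto at height z: right=-y, up=+x ; scale px/m
    n=int(2*half*scale); W=np.array([[cx+half,cy+half,z],[cx+half,cy-half,z],[cx-half,cy-half,z],[cx-half,cy+half,z]])
    H=cv2.getPerspectiveTransform(proj(c,W).astype(np.float32),np.float32([[0,0],[n,0],[n,n],[0,n]]))
    return cv2.warpPerspective(img,H,(n,n),flags=cv2.INTER_CUBIC)
E
python3 - <<'E'
from h import *
im=cv2.imread('pics/top0.png'); c=cam('top')
cv2.imwrite('pics/c1.png',cv2.resize(im[140:280,190:450],None,fx=3,fy=3,interpolation=cv2.INTER_CUBIC))
hsv=cv2.cvtColor(im,cv2.COLOR_BGR2HSV)
for u,v in[(385,190),(373,242),(238,218)]: print(hsv[v-3,u-3],hsv[v+15,u])
m=cv2.inRange(hsv,(8,100,190),(22,255,255))
n,l,st,ce=cv2.connectedComponentsWithStats(m)
for i in range(1,n):
    if st[i,4]>80:
        pts=np.argwhere(l==i)[:,::-1]
        (a,b),wh,an=cv2.minAreaRect(unproj(c,pts,.014)[:,:2].astype(np.float32)*1000)
        print(ce[i],st[i,4],'world',round(a,1),round(b,1),wh,an)
for n,uv,z in[('jigplate corners',[[217,206],[305,197],[308,231],[219,237]],.012),('handle',[[297,212]],.115),('fence',[[220,218]],.055)]: print(n,unproj(c,uv,z))
E
```

```text
[ 16 109 227] [ 16  82 178]
[ 16 109 227] [ 15  85 171]
[ 16 110 223] [135   2 225]
[252.2153 170.378 ] 209 world 656.8 74.8 (23.43861198425293, 99.20030975341797) 26.8099308013916
[416.988  173.5181] 83 world 644.5 -455.2 (10.876358032226562, 98.67507934570312) 17.10193634033203
[384.3135 189.8076] 421 world 593.8 -351.0 (89.57359313964844, 48.293052673339844) 89.89698791503906
[238.6276 217.9399] 333 world 503.1 114.4 (40.62614440917969, 85.85685729980469) 3.7655081748962402
[372.0936 241.0982] 438 world 429.3 -310.9 (50.9361686706543, 91.54826354980469) 4.389721393585205
jigplate corners [[ 0.5416  0.1842  0.012 ]
 [ 0.5702 -0.0981  0.012 ]
 [ 0.4615 -0.1079  0.012 ]
 [ 0.4425  0.1757  0.012 ]]
handle [[ 0.5153 -0.0786  0.115 ]]
fence [[0.5009 0.1634 0.055 ]]
```

View pics/c1.png

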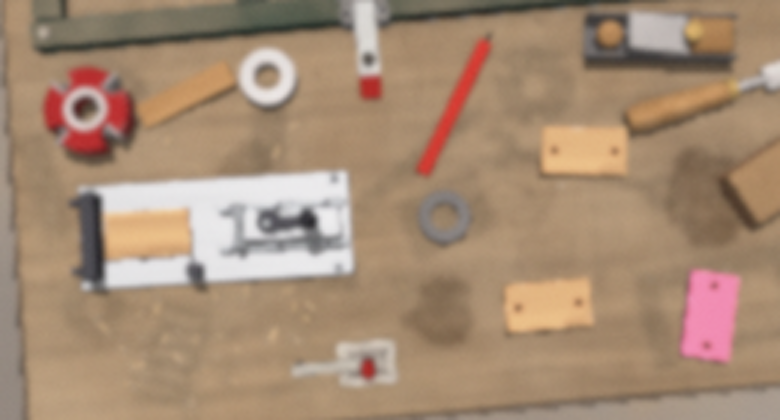

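Confirmed: blanks at crop (584,150) and (548,305). The pink one at (710,315) is excluded. The jig lies at crop (215,230), with the fence to the left. Next I need the tool axes and move planning.

```bash
cat >> h.py <<'E'
def yawR(deg,flip=0):
    # tool x down, tool y = +X rotated by deg (+180 if flip)
    a=np.radians(deg+180*flip); y=np.array([np.cos(a),np.sin(a),0]); x=np.array([0,0,-1.])
    return R.from_matrix(np.c_[x,y,np.cross(x,y)])
def plan(p,r,s=None):
    s=s or robot.observe(); r0=Q(s['eef_rot'])
    print('pos',s['position'],'rot(tool) deg',(r0.inv()*r).as_rotvec(degrees=True),'shift now-tool',r0.inv().apply(np.array(p)-s['position']),'shift target-tool',r.inv().apply(np.array(p)-s['position']))
E
python3 - <<'E'
from h import *
s=robot.observe();print(Q(s['eef_rot']).as_matrix())
for f in(0,1): plan([.43,-.0,.43],yawR(4.6,f))
E
```

```text
[[-0.0004  0.2839  0.9589]
 [-0.0014  0.9589 -0.2839]
 [-1.     -0.0014 -0.    ]]
pos [0.149  0.5033 0.404 ] rot(tool) deg [68.9094  0.0476  0.0721] shift now-tool [-0.0254 -0.4029  0.4123] shift target-tool [-0.026   0.2398  0.5242]
pos [0.149  0.5033 0.404 ] rot(tool) deg [-111.0906   -0.0798    0.0527] shift now-tool [-0.0254 -0.4029  0.4123] shift target-tool [-0.026  -0.2398 -0.5242]
```

>>> {"method": "apply_moves", "body": {
  "slide": [
    [-0.003,-0.032,0.041],
    [-0.003,-0.027,0.044],
    [-0.003,-0.021,0.047],
    [-0.003,-0.015,0.049],
    [-0.003,-0.009,0.051],
    [-0.003,-0.003,0.052],
    [-0.003,0.003,0.052],
    [-0.003,0.009,0.051],
    [-0.003,0.015,0.049],
    [0,0.021,0.047]
  ],
  "delta_rot": [
    [6.9,0,0],
    [6.9,0,0],
    [6.9,0,0],
    [6.9,0,0],
    [6.9,0,0],
    [6.9,0,0],
    [6.9,0,0],
    [6.9,0,0],
    [6.9,0,0],
    [6.9,0,0]
  ],
  "claw": [1,1,1,1,1,1,1,1,1,1]
}}

```text
clock: 1.35
position: [0.4489, 0.0675, 0.4292]
eef_rot: [0.512, 0.486, 0.511, -0.49]
force: [-0.3, 0.6, 0.3]
width: 0.0851
```

Run:
```python
from h import *
robot.camera('top')
s=robot.observe(); im=robot.camera('wrist'); print(s['qd'],s['joint_pos'],s['position'])
c=cam('wrist',s); cv2.imwrite('pics/w1.png',im)
import pickle; pickle.dump(c,open('w1.pkl','wb'))
o=rect(c,im,.50,.035,.022,.18,2000); 
o=cv2.resize(o,(600,600)); 
cv2.imwrite('pics/o1.png',o)
plan([.43,-.25,.43],yawR(4.6))
```

```text
[ 0.0874 -0.0211 -0.0458  0.017   0.0387 -0.0197] [ 0.143  -0.0019 -0.1246  1.4511 -0.0088  1.675 ] [0.4514 0.0639 0.4285]
pos [0.4502 0.0658 0.4284] rot(tool) deg [-2.1087  0.3885  0.2131] shift now-tool [ 0.0006 -0.0339  0.3147] shift target-tool [-0.0016 -0.0454  0.3132]
```

View pics/o1.png

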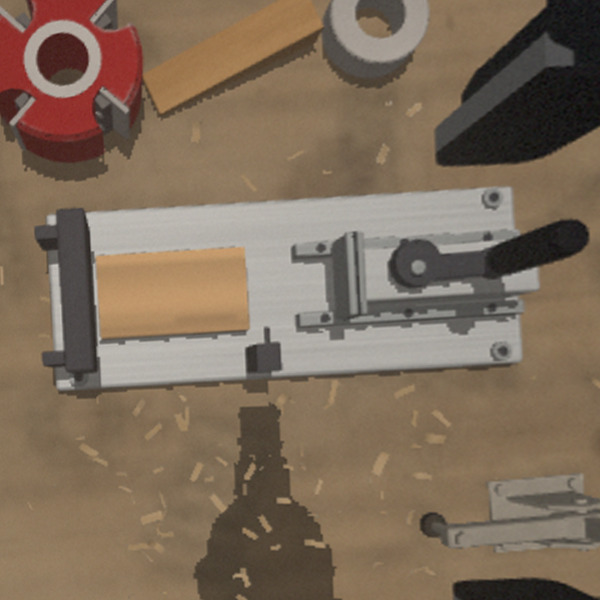

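Orthophoto: the seat is at (171,293), the pointer at (267,330), the foot face at x≈343, the hinge at (418,265), and the handle top near (570,237). I'll fit the seat pose numerically.

Run:
```python
from h import *
import pickle
c=pickle.load(open('w1.pkl','rb')); im=cv2.imread('pics/w1.png')
def fit(z,lo,hi,sel):
    o=rect(c,im,.50,.035,z,.18,2000); hsv=cv2.cvtColor(o,cv2.COLOR_BGR2HSV)
    m=cv2.morphologyEx(cv2.inRange(hsv,lo,hi),cv2.MORPH_CLOSE,np.ones((9,9)))
    m=cv2.morphologyEx(m,cv2.MORPH_OPEN,np.ones((9,9)))
    n,l,st,ce=cv2.connectedComponentsWithStats(m)
    i=l[int((.68-sel[0])*2000),int((.215-sel[1])*2000)]
    p=np.argwhere(l==i)
    P=np.c_[.68-(p[:,0]+.5)/2000,.215-(p[:,1]+.5)/2000]*1000
    print(i,cv2.minAreaRect(P.astype(np.float32)),P.mean(0), np.degrees(np.linalg.eigh(np.cov(P.T))[1][:,1]@[[1],[0]]))
    ev=np.linalg.eigh(np.cov(P.T))[1][:,1]; ev*=np.sign(ev[1]); print('yaw',np.degrees(np.arctan2(-ev[0],ev[1])))
fit(.022,(8,100,110),(22,255,255),(.504,.112))
fit(.012,(0,0,120),(180,40,255),(.53,.0))
```

```text
2 ((504.1775817871094, 111.48103332519531), (49.443946838378906, 88.72897338867188), 3.3664603233337402) [504.2123 111.4264] [-3.4401]
yaw 3.442169345393411
4 ((509.89093017578125, 22.94470977783203), (108.57521057128906, 275.28643798828125), 3.4970595836639404) [511.6028  21.8438] [-3.3592]
yaw 3.36108582086532
```

>>> {"method": "apply_moves", "body": {
  "slide": [
    [0,-0.003,0.03],
    [0,-0.003,0.03],
    [0,-0.003,0.03],
    [0,-0.003,0.03],
    [0,-0.003,0.03],
    [0,-0.003,0.03],
    [0,-0.003,0.03],
    [0,0,0.03],
    [0,0,0.02],
    [0,0,0]
  ],
  "delta_rot": [
    [-1,0,0],
    [-1,0,0],
    [0,0,0],
    [0,0,0],
    [0,0,0],
    [0,0,0],
    [0,0,0],
    [0,0,0],
    [0,0,0],
    [0,0,0]
  ],
  "claw": [1,1,1,1,1,1,1,1,1,1]
}}

```text
clock: 2.7
position: [0.4477, -0.1998, 0.4261]
eef_rot: [0.519, 0.474, 0.523, -0.481]
force: [-0.0, 1.2, -0.0]
width: 0.0854
```

```bash
cat >> h.py <<'E'
def fitblank(c,im,z,x,y,half=.08):
    o=rect(c,im,x,y,z,half,3000); hsv=cv2.cvtColor(o,cv2.COLOR_BGR2HSV)
    lo,hi=np.array([8,75,190]),np.array([22,255,255])
    m=cv2.morphologyEx(cv2.inRange(hsv,lo,hi),cv2.MORPH_OPEN,np.ones((9,9)))
    m=cv2.morphologyEx(m,cv2.MORPH_CLOSE,np.ones((25,25)))
    n,l,st,ce=cv2.connectedComponentsWithStats(m); i=1+np.argmax(st[1:,4])
    p=np.argwhere(l==i); P=np.c_[x+half-(p[:,0]+.5)/3000,y+half-(p[:,1]+.5)/3000]*1000
    ev=np.linalg.eigh(np.cov(P.T))[1][:,1]; ev*=np.sign(ev[1])
    a=cv2.minAreaRect(P.astype(np.float32))
    print('rect',a,'mean',P.mean(0),'yaw',np.degrees(np.arctan2(-ev[0],ev[1])),'area',len(p)/9)
    return o
E
python3 - <<'E'
from h import *
robot.camera('top');robot.camera('top')
s=robot.observe(); im=robot.camera('wrist'); print(abs(s['qd']).max(),s['position'])
c=cam('wrist',s); cv2.imwrite('pics/w2.png',im)
import pickle; pickle.dump(c,open('w2.pkl','wb'))
a=fitblank(c,im,.014,.594,-.351); b=fitblank(c,im,.014,.429,-.311)
cv2.imwrite('pics/ab.png',cv2.resize(np.hstack([a,b]),(800,400)))
E
```

```text
0.011636917032644249 [ 0.4476 -0.1988  0.4263]Traceback (most recent call last):
  File "<stdin>", line 6, in <module>
  File "h.py", line 35, in fitblank
    n,l,st,ce=cv2.connectedComponentsWithStats(m); i=1+np.argmax(st[1:,4])
                                                       ~~~~~~~~~^^^^^^^^^^
    return _wrapfunc(a, 'argmax', axis=axis, out=out, **kwds)
    return bound(*args, **kwds)
ValueError: attempt to get argmax of an empty sequence
```

```bash
python3 - <<'E'
from h import *
import pickle
c=pickle.load(open('w2.pkl','rb')); im=cv2.imread('pics/w2.png'); h=cv2.cvtColor(im,cv2.COLOR_BGR2HSV)
for p in ([.594,-.351,.014],[.429,-.311,.014],[.594,-.43,0],[.429,-.38,0],[.38,-.31,0]):
    u,v=proj(c,p)[0].astype(int); print(u,v,h[v-2:v+3,u-2:u+3].mean((0,1)) if 0<v<400 and 0<u<640 else None)
E
sed -i 's/\[8,75,190\]/[8,90,LV]/; s/half=.08)/half=.08,LV=140)/' h.py
python3 - <<'E'
from h import *
import pickle
c=pickle.load(open('w2.pkl','rb')); im=cv2.imread('pics/w2.png')
a=fitblank(c,im,.014,.594,-.351); b=fitblank(c,im,.014,.429,-.311)
cv2.imwrite('pics/ab.png',cv2.resize(np.hstack([a,b]),(800,400)))
E
```

```text
422 294 [55.04 65.04 29.16]
300 256 [ 15.6  115.44 173.8 ]
410 337 [ 15.88  90.48 126.68]
297 297 [ 16.24  94.4  134.56]
263 247 [ 15.96  90.12 131.8 ]
rect ((585.8333129882812, -352.33331298828125), (90.33334350585938, 36.0), 90.0) mean [ 578.9001 -362.5285] yaw 8.903770675461399 area 1638.111111111111
rect ((429.0617370605469, -312.0362243652344), (49.51431655883789, 90.13043975830078), 5.019864559173584) mean [ 429.2325 -311.931 ] yaw 4.99377663656631 area 4386.444444444444
```

View pics/ab.png

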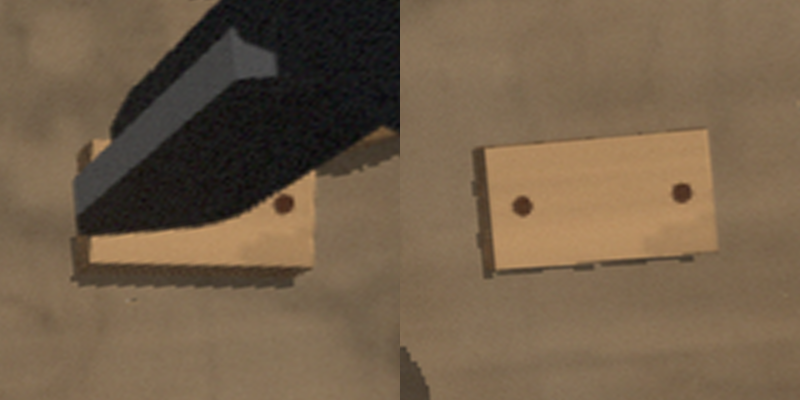

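Blank_b (right half) is fully visible at (600,200), and the finger hides blank_a. I'll take B first.

Run:
```python
from h import *
plan([.429,-.312,.25],yawR(5.0))
```

```text
pos [ 0.4476 -0.1986  0.4265] rot(tool) deg [0.0794 0.1326 0.6333] shift now-tool [ 0.1771 -0.0267  0.1109] shift target-tool [ 0.1765 -0.0285  0.1113]
```

>>> {"method": "apply_moves", "body": {
  "slide": [
    [0.01,-0.004,0.018],
    [0.03,-0.004,0.02],
    [0.03,-0.005,0.02],
    [0.03,-0.005,0.02],
    [0.03,-0.005,0.02],
    [0.03,-0.004,0.013],
    [0.016,0,0],
    [0,0,0],
    [0,0,0],
    [0,0,0]
  ],
  "delta_rot": [
    [0,0,0.6],
    [0,0.1,0],
    [0,0,0],
    [0,0,0],
    [0,0,0],
    [0,0,0],
    [0,0,0],
    [0,0,0],
    [0,0,0],
    [0,0,0]
  ],
  "claw": [1,1,1,1,1,1,1,1,1,1]
}}

```text
clock: 4.1
position: [0.4288, -0.3155, 0.2434]
eef_rot: [0.525, 0.476, 0.522, -0.475]
force: [0.7, -0.8, -0.3]
width: 0.0856
```

Run:
```python
from h import *
plan([.429,-.312,.177],yawR(5.0)); print(robot.observe()['qd'])
```

```text
pos [ 0.4288 -0.3155  0.2434] rot(tool) deg [ 0.4791  0.1547 -0.217 ] shift now-tool [ 0.0664  0.0003 -0.0037] shift target-tool [ 0.0664  0.0005 -0.0035]
[-0.0011 -0.0073  0.0105  0.0023 -0.0006 -0.0019]
```

>>> {"method": "apply_moves", "body": {
  "slide": [
    [0.012,0,-0.003],
    [0.015,0,-0.001],
    [0.015,0,0],
    [0.014,0,0],
    [0.008,0,0],
    [0,0,0],
    [0,0,0],
    [0,0,0],
    [0,0,0],
    [0,0,0]
  ],
  "delta_rot": [
    [0.5,0.1,-0.2],
    [0,0,0],
    [0,0,0],
    [0,0,0],
    [0,0,0],
    [0,0,0],
    [0,0,0],
    [0,0,0],
    [0,0,0],
    [0,0,0]
  ],
  "claw": [1,1,1,1,1,1,1,0.4,0.4,0.4],
  "newtons": 30
}}

```text
clock: 5.35
position: [0.4293, -0.3114, 0.1764]
eef_rot: [0.523, 0.478, 0.52, -0.478]
force: [0.8, -0.1, -0.4]
width: 0.0493
```

>>> {"method": "apply_moves", "body": {
  "slide": [
    [0,0,0],
    [-0.015,0,0],
    [-0.04,0,0],
    [-0.05,0,0],
    [-0.05,0.004,-0.015],
    [-0.025,0.01,-0.035],
    [0,0.013,-0.05],
    [0,0.013,-0.05],
    [0,0.013,-0.05],
    [0,0.013,-0.05]
  ],
  "delta_rot": [
    [0,0,0],
    [0,0,0],
    [0,0,0],
    [0,0,0],
    [0,0,0],
    [0,0,0],
    [0,0,0],
    [0,0,0],
    [0,0,0],
    [0,0,0]
  ],
  "claw": [0.4,0.4,0.4,0.4,0.4,0.4,0.4,0.4,0.4,0.4]
}}

```text
clock: 6.6
position: [0.4729, -0.0517, 0.3712]
eef_rot: [0.523, 0.481, 0.515, -0.478]
force: [0.3, 0.0, -1.2]
width: 0.0488
```

Run:
```python
from h import *
plan([.5043,.1106,.26],yawR(3.4))
```

```text
pos [ 0.4729 -0.0517  0.3712] rot(tool) deg [ 1.1447  0.2997 -0.6335] shift now-tool [ 0.1108  0.0429 -0.1598] shift target-tool [ 0.1112  0.041  -0.1601]
```

>>> {"method": "apply_moves", "body": {
  "slide": [
    [0,0.01,-0.05],
    [0,0.011,-0.045],
    [0.005,0.01,-0.035],
    [0.03,0.007,-0.02],
    [0.035,0.002,-0.005],
    [0.03,0,0],
    [0.01,0,0],
    [0,0,0],
    [0,0,0],
    [0,0,0]
  ],
  "delta_rot": [
    [0.5,0.3,-0.3],
    [0.5,0,-0.3],
    [0,0,0],
    [0,0,0],
    [0,0,0],
    [0,0,0],
    [0,0,0],
    [0,0,0],
    [0,0,0],
    [0,0,0]
  ],
  "claw": [0.4,0.4,0.4,0.4,0.4,0.4,0.4,0.4,0.4,0.4]
}}

```text
clock: 7.85
position: [0.5032, 0.1155, 0.2709]
eef_rot: [0.52, 0.487, 0.514, -0.478]
force: [0.6, 0.9, 0.3]
width: 0.0489
```

Run:
```python
from h import *
plan([.5043,.1106,.2],yawR(3.4))
```

```text
pos [0.5032 0.1155 0.2709] rot(tool) deg [ 0.4999 -0.1208 -0.8661] shift now-tool [ 0.0709 -0.0003  0.0051] shift target-tool [0.0709 0.0008 0.0049]
```

>>> {"method": "apply_moves", "body": {
  "slide": [
    [0.01,0,0.005],
    [0.02,0,0],
    [0.018,0,0],
    [0.007,0,0],
    [0,0,0],
    [0,0,0],
    [0,0,0],
    [0,0,0],
    [0,0,0],
    [0,0,0]
  ],
  "delta_rot": [
    [0.5,-0.1,-0.9],
    [0,0,0],
    [0,0,0],
    [0,0,0],
    [0,0,0],
    [0,0,0],
    [0,0,0],
    [0,0,0],
    [0,0,0],
    [0,0,0]
  ],
  "claw": [0.4,0.4,0.4,0.4,0.4,0.4,0.4,0.4,0.4,0.4]
}}

```text
clock: 9.1
position: [0.5052, 0.1092, 0.2169]
eef_rot: [0.514, 0.486, 0.513, -0.485]
force: [-0.1, -0.1, -1.1]
width: 0.0486
```

Run:
```python
from h import *
plan([.5043,.1106,.1995],yawR(3.4))
s=robot.observe(); im=robot.camera('wrist'); c=cam('wrist',s); cv2.imwrite('pics/w3.png',im)
```

```text
pos [0.5052 0.1092 0.2169] rot(tool) deg [-0.1594 -0.0297 -0.1429] shift now-tool [ 0.0174 -0.0009 -0.0014] shift target-tool [ 0.0174 -0.0008 -0.0014]
```

View pics/w3.png

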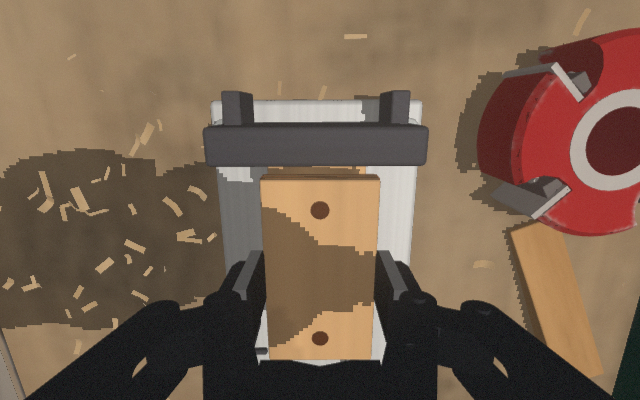

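The blank is held straight above the seat and parallel to the fence, which is at rows 125–165. I'll lower and release.

>>> {"method": "apply_moves", "body": {
  "slide": [
    [0.006,-0.001,-0.0014],
    [0.006,0,0],
    [0.004,0,0],
    [0.002,0,0],
    [0,0,0],
    [0,0,0],
    [0,0,0],
    [0,0,0],
    [0,0,0],
    [0,0,0]
  ],
  "delta_rot": [
    [-0.1,0,-0.1],
    [0,0,0],
    [0,0,0],
    [0,0,0],
    [0,0,0],
    [0,0,0],
    [0,0,0],
    [0,0,0],
    [0,0,0],
    [0,0,0]
  ],
  "claw": [0.4,0.4,0.4,0.4,0.4,0.4,0.4,0.4,0.4,0.4]
}}

```text
clock: 10.4
position: [0.5039, 0.1107, 0.1982]
eef_rot: [0.514, 0.485, 0.514, -0.485]
force: [0.3, 0.3, 0.6]
width: 0.0492
```

>>> {"method": "apply_moves", "body": {
  "slide": [
    [0,0,0],
    [0,0,0],
    [-0.02,0,0],
    [-0.045,0,0],
    [-0.05,0,0.01],
    [-0.04,0,0.03],
    [0,0.005,0.05],
    [0,0.005,0.055],
    [0,0.005,0.055],
    [0,0.005,0.055]
  ],
  "delta_rot": [
    [0,0,0],
    [0,0,0],
    [0,0,0],
    [0,0,0],
    [0,0,0],
    [0,0,0],
    [0,0,0],
    [0,0,0],
    [0,0,0],
    [0,0,0]
  ],
  "claw": [0.9,0.9,1,1,1,1,1,1,1,1]
}}

```text
clock: 11.65
position: [0.5403, -0.1465, 0.3587]
eef_rot: [0.517, 0.484, 0.516, -0.482]
force: [0.9, 0.3, -0.2]
width: 0.0853
```

Run:
```python
from h import *
plan([.590,-.349,.33],yawR(0))
```

```text
pos [ 0.5403 -0.1465  0.3587] rot(tool) deg [ 3.8402  0.0456 -0.1748] shift now-tool [0.029  0.0359 0.2053] shift target-tool [0.0287 0.0497 0.2025]
```

>>> {"method": "apply_moves", "body": {
  "slide": [
    [0,0.008,0.05],
    [0.003,0.012,0.05],
    [0.007,0.012,0.045],
    [0.008,0.01,0.03],
    [0.008,0.006,0.02],
    [0.003,0,0.005],
    [0,0,0],
    [0,0,0],
    [0,0,0],
    [0,0,0]
  ],
  "delta_rot": [
    [1,0,0],
    [1,0,0],
    [1,0,0],
    [0.8,0,0],
    [0,0,0],
    [0,0,0],
    [0,0,0],
    [0,0,0],
    [0,0,0],
    [0,0,0]
  ],
  "claw": [1,1,1,1,1,1,1,1,1,1]
}}

```text
clock: 12.9
position: [0.5964, -0.3525, 0.3294]
eef_rot: [0.5, 0.502, 0.498, -0.5]
force: [-0.6, -0.1, -1.0]
width: 0.0856
```

Run:
```python
from h import *
s=robot.observe(); im=robot.camera('wrist'); c=cam('wrist',s); cv2.imwrite('pics/w4.png',im); print(s['position'],abs(s['qd']).max())
cv2.imwrite('pics/a4.png',fitblank(c,im,.014,.592,-.351,.07))
plan([.594,-.351,.177],yawR(0),s)
```

```text
[ 0.5964 -0.3525  0.3294] 0.007841585022672801
rect ((579.3333129882812, -349.33331298828125), (98.33334350585938, 81.0), 90.0) mean [ 591.0099 -346.7732] yaw 11.814737117709553 area 3637.8888888888887
pos [ 0.5964 -0.3525  0.3294] rot(tool) deg [-0.163  -0.0018 -0.2469] shift now-tool [ 0.1524 -0.0031 -0.0015] shift target-tool [ 0.1524 -0.0024 -0.0015]
```

View pics/a4.png

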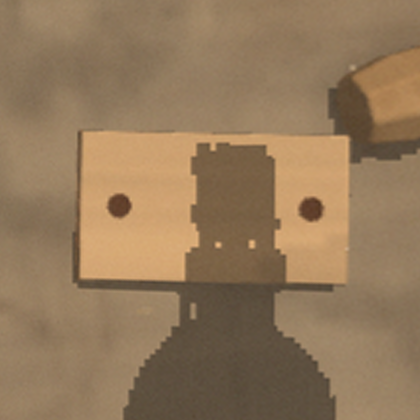

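Blank_a is centred at about (213,208) in the crop and rotated slightly (−0.95°). The chisel handle at upper right clears the fingers.

Run:
```python
from h import *
plan([.5928,-.3521,.177],yawR(-.95))
```

```text
pos [ 0.5964 -0.3525  0.3295] rot(tool) deg [ 0.7887 -0.0034 -0.2545] shift now-tool [ 0.1525 -0.0043 -0.0004] shift target-tool [ 0.1525 -0.0036 -0.0003]
```

>>> {"method": "apply_moves", "body": {
  "slide": [
    [0.01,-0.004,0],
    [0.025,0,0],
    [0.03,0,0],
    [0.03,0,0],
    [0.025,0,0],
    [0.015,0,0],
    [0.005,0,0],
    [0,0,0],
    [0,0,0],
    [0,0,0]
  ],
  "delta_rot": [
    [0.8,0,-0.3],
    [0,0,0],
    [0,0,0],
    [0,0,0],
    [0,0,0],
    [0,0,0],
    [0,0,0],
    [0,0,0],
    [0,0,0],
    [0,0,0]
  ],
  "claw": [1,1,1,1,1,1,1,1,1,1]
}}

```text
clock: 14.2
position: [0.591, -0.3522, 0.1854]
eef_rot: [-0.495, -0.505, -0.494, 0.505]
force: [-0.5, -0.5, 0.6]
width: 0.0852
```

Run:
```python
from h import *
plan([.5928,-.3521,.177],yawR(-.95))
```

```text
pos [ 0.591  -0.3522  0.1854] rot(tool) deg [-0.2229  0.0962 -0.0227] shift now-tool [ 0.0084  0.0018 -0.0001] shift target-tool [ 0.0084  0.0018 -0.0001]
```

>>> {"method": "apply_moves", "body": {
  "slide": [
    [0.003,0.0018,0],
    [0.003,0,0],
    [0.002,0,0],
    [0,0,0],
    [0,0,0],
    [0,0,0],
    [0,0,0],
    [0,0,0],
    [0,0,0],
    [0,0,0]
  ],
  "delta_rot": [
    [-0.2,0.1,0],
    [0,0,0],
    [0,0,0],
    [0,0,0],
    [0,0,0],
    [0,0,0],
    [0,0,0],
    [0,0,0],
    [0,0,0],
    [0,0,0]
  ],
  "claw": [1,1,1,1,0.4,0.4,0.4,0.4,0.4,0.4]
}}

```text
clock: 15.45
position: [0.5933, -0.3524, 0.1781]
eef_rot: [0.497, 0.504, 0.495, -0.504]
force: [0.3, -1.5, -0.0]
width: 0.0491
```

Run:
```python
from h import *
plan([.5043,.1106,.3],yawR(3.4))
```

```text
pos [ 0.5933 -0.3524  0.1781] rot(tool) deg [-4.3546  0.0546 -0.1193] shift now-tool [-0.1225 -0.0964 -0.4614] shift target-tool [-0.1219 -0.0614 -0.4675]
```

>>> {"method": "apply_moves", "body": {
  "slide": [
    [-0.015,0,0],
    [-0.04,0,0],
    [-0.055,0,0],
    [-0.055,0,-0.01],
    [-0.02,-0.004,-0.04],
    [0,-0.01,-0.05],
    [0,-0.01,-0.055],
    [0,-0.01,-0.055],
    [0,-0.01,-0.055],
    [0,-0.008,-0.05]
  ],
  "delta_rot": [
    [0,0,0],
    [0,0,0],
    [0,0,0],
    [0,0,0],
    [-1,0,0],
    [-1,0,0],
    [-1,0,0],
    [-1,0,0],
    [-0.3,0,0],
    [0,0,0]
  ],
  "claw": [0.4,0.4,0.4,0.4,0.4,0.4,0.4,0.4,0.4,0.4]
}}

```text
clock: 16.7
position: [0.5303, -0.0333, 0.3777]
eef_rot: [0.517, 0.489, 0.51, -0.484]
force: [0.6, 0.2, -1.1]
width: 0.0491
```

Run:
```python
from h import *
plan([.504,.1098,.25],yawR(3.4))
```

```text
pos [ 0.5303 -0.0333  0.3777] rot(tool) deg [-0.2992  0.1477 -0.6418] shift now-tool [ 0.1271 -0.02   -0.1446] shift target-tool [ 0.1277 -0.0178 -0.1444]
```

>>> {"method": "apply_moves", "body": {
  "slide": [
    [0,-0.005,-0.045],
    [0.005,-0.005,-0.04],
    [0.02,-0.005,-0.03],
    [0.03,-0.002,-0.018],
    [0.035,0,-0.006],
    [0.025,0,0],
    [0.01,0,0],
    [0,0,0],
    [0,0,0],
    [0,0,0]
  ],
  "delta_rot": [
    [-0.3,0.1,-0.3],
    [0,0,-0.3],
    [0,0,0],
    [0,0,0],
    [0,0,0],
    [0,0,0],
    [0,0,0],
    [0,0,0],
    [0,0,0],
    [0,0,0]
  ],
  "claw": [0.4,0.4,0.4,0.4,0.4,0.4,0.4,0.4,0.4,0.4]
}}

```text
clock: 17.95
position: [0.5039, 0.1129, 0.2622]
eef_rot: [0.52, 0.488, 0.512, -0.478]
force: [0.8, 0.1, -0.9]
width: 0.049
```

Run:
```python
from h import *
plan([.504,.1098,.2145],yawR(3.4))
```

```text
pos [0.5039 0.1129 0.2622] rot(tool) deg [ 0.3773 -0.09   -0.9881] shift now-tool [ 0.0477 -0.0009  0.0032] shift target-tool [ 0.0477 -0.0001  0.0031]
```

>>> {"method": "apply_moves", "body": {
  "slide": [
    [0.008,0,0.003],
    [0.015,0,0],
    [0.012,0,0],
    [0.005,0,0],
    [0,0,0],
    [0,0,0],
    [0,0,0],
    [0,0,0],
    [0,0,0],
    [0,0,0]
  ],
  "delta_rot": [
    [0.4,-0.1,-1],
    [0,0,0],
    [0,0,0],
    [0,0,0],
    [0,0,0],
    [0,0,0],
    [0,0,0],
    [0,0,0],
    [0,0,0],
    [0,0,0]
  ],
  "claw": [0.4,0.4,0.4,0.4,0.4,0.4,0.4,0.4,0.4,0.4]
}}

```text
clock: 19.2
position: [0.5047, 0.1096, 0.2204]
eef_rot: [0.514, 0.485, 0.514, -0.485]
force: [0.1, 0.5, -0.3]
width: 0.0487
```

Run:
```python
from h import *
plan([.504,.1098,.2140],yawR(3.4))
```

```text
pos [0.5047 0.1096 0.2204] rot(tool) deg [-0.0704  0.0034 -0.016 ] shift now-tool [ 0.0064 -0.0007 -0.0002] shift target-tool [ 0.0064 -0.0007 -0.0002]
```

>>> {"method": "apply_moves", "body": {
  "slide": [
    [0.003,-0.0007,0],
    [0.002,0,0],
    [0.0015,0,0],
    [0,0,0],
    [0,0,0],
    [0,0,0],
    [0.006,0,0],
    [0.006,0,0],
    [0.003,0,0],
    [0,0,0]
  ],
  "delta_rot": [
    [0,0,0],
    [0,0,0],
    [0,0,0],
    [0,0,0],
    [0,0,0],
    [0,0,0],
    [0,0,0],
    [0,0,0],
    [0,0,0],
    [0,0,0]
  ],
  "claw": [0.4,0.4,0.4,0.4,0.75,0.75,0.75,0.75,0.75,0.75]
}}

```text
clock: 20.45
position: [0.5038, 0.1096, 0.1972]
eef_rot: [0.514, 0.485, 0.514, -0.485]
force: [0.6, 0.1, 1.1]
width: 0.0638
```

>>> {"method": "apply_moves", "body": {
  "slide": [
    [0,0,0],
    [0,0,0],
    [0,0,0],
    [0,0,0],
    [0,0,0],
    [0,0,0],
    [-0.02,0,0],
    [-0.04,0,0],
    [-0.05,0,0],
    [-0.05,0,0]
  ],
  "delta_rot": [
    [0,0,0],
    [0,0,0],
    [0,0,0],
    [0,0,0],
    [0,0,0],
    [0,0,0],
    [0,0,0],
    [0,0,0],
    [0,0,0],
    [0,0,0]
  ],
  "claw": [0.5,0.5,0.5,0.8,0.9,1,1,1,1,1],
  "newtons": 20
}}

```text
clock: 21.7
position: [0.5027, 0.1093, 0.3576]
eef_rot: [0.513, 0.483, 0.516, -0.488]
force: [0.9, 1.6, -0.2]
width: 0.0853
```

Run:
```python
from h import *
robot.camera('top')
s=robot.observe(); im=robot.camera('wrist'); c=cam('wrist',s); cv2.imwrite('pics/w5.png',im); print(s['position'],abs(s['qd']).max())
o=rect(c,im,.504,.09,.05,.1,3000); cv2.imwrite('pics/o5.png',o)
```

```text
[0.5036 0.1095 0.3647] 0.1347306150525159
```

View pics/o5.png

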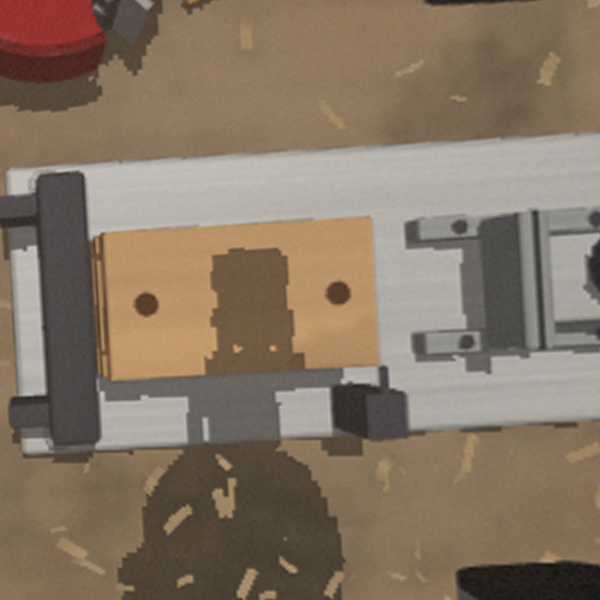

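>>> {"method": "apply_moves", "body": {
  "slide": [
    [0,0,0.017],
    [0,-0.002,0.017],
    [0,-0.005,0.016],
    [0,-0.007,0.015],
    [0,-0.01,0.014],
    [0,-0.012,0.012],
    [0,-0.014,0.01],
    [0,-0.015,0.008],
    [0,-0.016,0.005],
    [0,-0.017,0.003]
  ],
  "delta_rot": [
    [-9,0,0],
    [-9,0,0],
    [-9,0,0],
    [-9,0,0],
    [-9,0,0],
    [-9,0,0],
    [-9,0,0],
    [-9,0,0],
    [-9,0,0],
    [-9,0,0]
  ],
  "claw": [1,1,1,1,1,1,1,1,1,1]
}}

```text
clock: 23.05
position: [0.5197, -0.0636, 0.358]
eef_rot: [0.706, -0.04, 0.706, 0.04]
force: [-0.4, 0.4, 0.9]
width: 0.0856
```

The pile is square on the seat: top blank at (103–378, 217–380), edges flush with the lower one. The pointer is at (380,400) and the foot at x≈535. Next I'll measure the handle from above.

Run:
```python
from h import *
robot.camera('top')
s=robot.observe(); im=robot.camera('wrist'); c=cam('wrist',s); cv2.imwrite('pics/w6.png',im); print(s['position'],abs(s['qd']).max(),s['joint_pos'])
import pickle; pickle.dump(c,open('w6.pkl','wb'))
j=np.array([.5042,.1115,0]); a=np.radians(3.4); X=np.array([np.cos(a),np.sin(a),0]);Y=np.array([-np.sin(a),np.cos(a),0])
for n,p in[('handle v=0 top',j-.175*Y+[0,0,.115]),('handle bottom',j-.175*Y+[0,0,.06]),('pointer',j-.026*X-.05*Y+[0,0,.046])]: print(n,p,proj(c,p))
plan([.516,-.063,.247],yawR(93.4),s)
```

```text
[ 0.5199 -0.065   0.3578] 0.32349859299145245 [-0.1242  0.1277 -0.1397  1.3038 -0.0005 -0.2406]
handle v=0 top [ 0.5146 -0.0632  0.115 ] [[322.4331 210.0446]]
handle bottom [ 0.5146 -0.0632  0.06  ] [[321.8643 190.2556]]
pointer [0.4812 0.06   0.046 ] [[467.8755 165.191 ]]
pos [ 0.5199 -0.065   0.3578] rot(tool) deg [ 3.2688 -0.0326  0.0217] shift now-tool [ 0.1109  0.0025 -0.0036] shift target-tool [ 0.1108  0.0022 -0.0038]
```

View pics/w6.png

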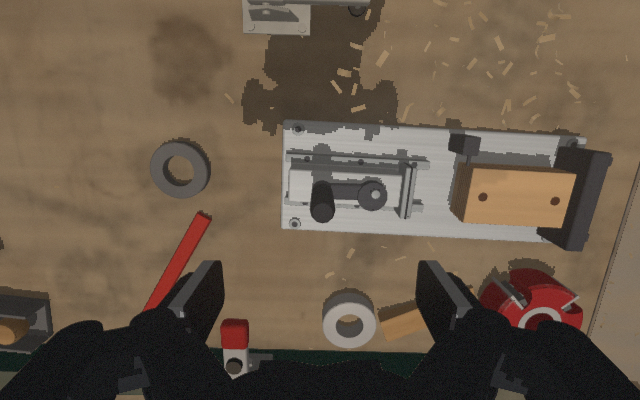

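Handle top is at about (322,211), matching the prediction (322,210), so the lever is near 0 rad and nothing obstructs the descent.

>>> {"method": "apply_moves", "body": {
  "slide": [
    [0.01,0.002,-0.004],
    [0.02,0,0],
    [0.025,0,0],
    [0.025,0,0],
    [0.018,0,0],
    [0.01,0,0],
    [0.003,0,0],
    [0,0,0],
    [0,0,0],
    [0,0,0]
  ],
  "delta_rot": [
    [2,0,0],
    [1,0,0],
    [0,0,0],
    [0,0,0],
    [0,0,0],
    [0,0,0],
    [0,0,0],
    [0,0,0],
    [0,0,0],
    [0,0,0]
  ],
  "claw": [1,1,1,1,1,1,1,1,1,1]
}}

```text
clock: 24.4
position: [0.5127, -0.0574, 0.2409]
eef_rot: [0.707, -0.01, 0.707, 0.012]
force: [-0.2, -0.4, -0.3]
width: 0.0855
```

Run:
```python
from h import *
plan([.515,-.063,.247],yawR(93.4))
```

```text
pos [ 0.5127 -0.0574  0.2409] rot(tool) deg [-1.6107 -0.0694 -0.1317] shift now-tool [-0.0061 -0.0057  0.0021] shift target-tool [-0.0061 -0.0058  0.0019]
```

>>> {"method": "apply_moves", "body": {
  "slide": [
    [-0.006,-0.006,0.002],
    [0,0,0],
    [0,0,0],
    [0,0,0],
    [0,0,0],
    [0,0,0],
    [0,0,0],
    [0,0,0],
    [0,0,0],
    [0,0,0]
  ],
  "delta_rot": [
    [-1.6,0,0],
    [0,0,0],
    [0,0,0],
    [0,0,0],
    [0,0,0],
    [0,0,0],
    [0,0,0],
    [0,0,0],
    [0,0,0],
    [0,0,0]
  ],
  "claw": [1,1,1,0.1,0.1,0.1,0.1,0.1,0.1,0.1],
  "newtons": 40
}}

```text
clock: 25.65
position: [0.5151, -0.0636, 0.2478]
eef_rot: [0.707, -0.02, 0.707, 0.021]
force: [0.4, -1.8, -0.0]
width: 0.0165
```

Run:
```python
from h import *
plan([.515,-.063,.247],yawR(93.4)); s=robot.observe(); print(s['force'],s['width'])
```

```text
pos [ 0.5151 -0.0636  0.2478] rot(tool) deg [-0.0909  0.0107 -0.0304] shift now-tool [ 0.0008  0.0006 -0.    ] shift target-tool [ 0.0008  0.0006 -0.    ]
[ 0.4141 -1.7628 -0.0214] 0.016525561340797364
```

>>> {"method": "apply_moves", "body": {
  "slide": [
    [0,0.005,0],
    [0,0.009,0],
    [0,0.01,0],
    [0,0.01,0],
    [0,0.008,0],
    [0,0.004,0],
    [0,0,0],
    [0,0,0],
    [0,0,0],
    [0,0,0]
  ],
  "delta_rot": [
    [0,0,0],
    [0,0,0],
    [0,0,0],
    [0,0,0],
    [0,0,0],
    [0,0,0],
    [0,0,0],
    [0,0,0],
    [0,0,0],
    [0,0,0]
  ],
  "claw": [0.1,0.1,0.1,0.1,0.1,0.1,0.1,0.1,0.1,0.1]
}}

```text
clock: 26.9
position: [0.5122, -0.0149, 0.2477]
eef_rot: [0.707, -0.021, 0.707, 0.02]
force: [-1.5, -3.9, 0.5]
width: 0.0168
```

```bash
cat >> h.py <<'E'
def jig(v=None):
    s=robot.observe(); a=np.radians(3.4); d=np.array(s['position'])-[.5042,.1115,0]
    x=d[0]*np.cos(a)+d[1]*np.sin(a); y=-d[0]*np.sin(a)+d[1]*np.cos(a)
    v=np.arcsin(np.clip(x/.045,-1,1)); print('jig xy mm',x*1e3,y*1e3,'v',v,'leg',1e3*(y+.13+.045*np.cos(v)),'z',d[2],'F',s['force'],'w',s['width'],'t',s['clock'])
    plan(s['position'],yawR(93.4),s)
E
python3 -c "
from h import *
jig()"
```

```text
jig xy mm 0.4440729078014289 -126.67853444843338 v 0.009868447014420693 leg 48.31927437880349 z 0.24774247678988157 F [-1.4886 -3.9445  0.4733] w 0.016786269089124235 t 26.9
pos [ 0.5122 -0.0149  0.2477] rot(tool) deg [-0.1153 -0.0088  0.1188] shift now-tool [0. 0. 0.] shift target-tool [0. 0. 0.]
```

>>> {"method": "apply_moves", "body": {
  "slide": [
    [0,0.0015,0],
    [0,0,0],
    [0,0,0],
    [0,0,0],
    [0,0,0],
    [0,0,0],
    [0,0,0],
    [0,0,0],
    [0,0,0],
    [0,0,0]
  ],
  "delta_rot": [
    [0,0,0],
    [0,0,0],
    [0,0,0],
    [0,0,0],
    [0,0,0],
    [0,0,0],
    [0,0,0],
    [0,0,0],
    [0,0,0],
    [0,0,0]
  ],
  "claw": [0.1,0.1,0.1,0.1,0.1,0.1,0.1,0.1,0.1,0.1]
}}

```text
clock: 28.15
position: [0.5121, -0.0137, 0.2478]
eef_rot: [0.707, -0.021, 0.707, 0.019]
force: [-0.2, -4.2, 1.1]
width: 0.0171
```

```bash
python3 -c "
from h import *
jig()
s=robot.observe(); im=robot.camera('wrist'); c=cam('wrist',s)
u,v=proj(c,[.479,.06,.048])[0].astype(int); print(u,v)
u0=max(0,min(u-100,440)); v0=max(0,min(v-75,250))
cv2.imwrite('pics/w7.png',im); cv2.imwrite('pics/w7c.png',cv2.resize(im[v0:v0+150,u0:u0+200],None,fx=4,fy=4,interpolation=cv2.INTER_CUBIC))"
```

```text
jig xy mm 0.45256355889717986 -125.44860080060455 v 0.010057137514532435 leg 49.549123433240425 z 0.2477905854736182 F [-0.1777 -4.2288  1.1159] w 0.01713886105994419 t 28.15
pos [ 0.5121 -0.0137  0.2478] rot(tool) deg [-0.1488 -0.0054  0.1446] shift now-tool [0. 0. 0.] shift target-tool [0. 0. 0.]
461 191
```

View pics/w7c.png

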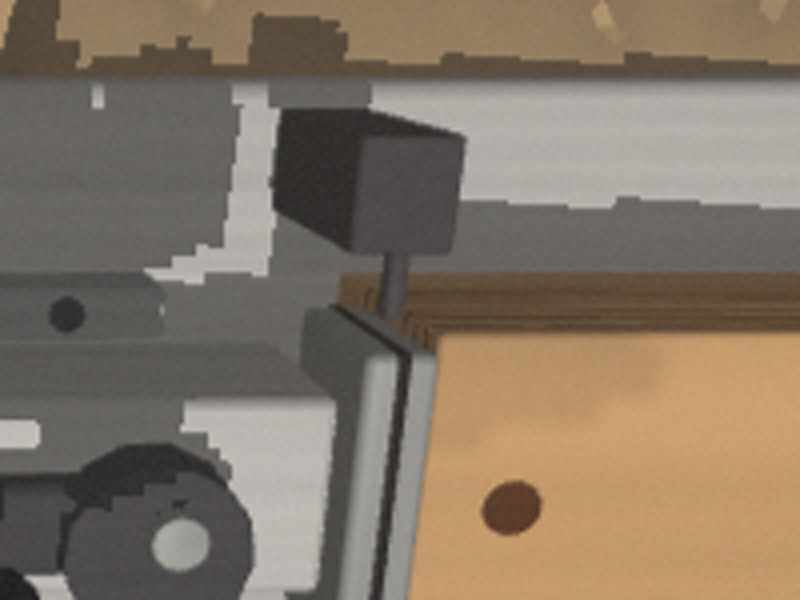

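The line on the foot at (385,337) is about 0.5 mm short of the pointer tip at (388,335), which agrees with the joint geometry (49.5–49.9 mm). I'll add a touch and swing along the arc.

>>> {"method": "apply_moves", "body": {
  "slide": [
    [0,0.0005,0.003],
    [0,0.0005,0.003],
    [0,0.0006,0.003],
    [0,0.0009,0.003],
    [0,0.0011,0.003],
    [0,0.0013,0.003],
    [0,0.0015,0.003],
    [0,0.0015,0.002],
    [0,0,0],
    [0,0,0]
  ],
  "delta_rot": [
    [0,0,0],
    [0,0,0],
    [0,0,0],
    [0,0,0],
    [0,0,0],
    [0,0,0],
    [0,0,0],
    [0,0,0],
    [0,0,0],
    [0,0,0]
  ],
  "claw": [0.1,0.1,0.1,0.1,0.1,0.1,0.1,0.1,0.1,0.1]
}}

```text
clock: 29.45
position: [0.5372, -0.0035, 0.2478]
eef_rot: [0.708, -0.021, 0.706, 0.02]
force: [1.8, -3.1, -0.7]
width: 0.017
```

```bash
python3 -c "
from h import *
jig()"
```

```text
jig xy mm 26.15683548835238 -116.75334047820296 v 0.6202799841795618 leg 49.863868006814975 z 0.2478093557171045 F [ 1.8351 -3.109  -0.6544] w 0.01696849667689169 t 29.45
pos [ 0.5372 -0.0035  0.2478] rot(tool) deg [-0.1237  0.1122  0.1053] shift now-tool [0. 0. 0.] shift target-tool [0. 0. 0.]
```

>>> {"method": "apply_moves", "body": {
  "slide": [
    [0,0.0019,0.0024],
    [0,0.002,0.0023],
    [0,0.0021,0.0021],
    [0,0.0022,0.002],
    [0,0.0023,0.0018],
    [0,0.0022,0.0014],
    [0,0,0],
    [0,0,0],
    [0,0,0],
    [0,0,0]
  ],
  "delta_rot": [
    [0,0,0],
    [0,0,0],
    [0,0,0],
    [0,0,0],
    [0,0,0],
    [0,0,0],
    [0,0,0],
    [0,0,0],
    [0,0,0],
    [0,0,0]
  ],
  "claw": [0.1,0.1,0.1,0.1,0.1,0.1,0.1,0.1,0.1,0.1]
}}

```text
clock: 30.7
position: [0.5484, 0.0106, 0.2478]
eef_rot: [0.707, -0.021, 0.707, 0.019]
force: [0.1, -3.6, 0.1]
width: 0.017
```

```bash
python3 -c "
from h import *
jig()"
```

```text
jig xy mm 38.15242661101025 -103.35999812258895 v 1.0118827473021472 leg 50.50194529557121 z 0.2477777061868715 F [ 0.1091 -3.5551  0.1024] w 0.017023555265640054 t 30.7
pos [0.5484 0.0106 0.2478] rot(tool) deg [-0.1418 -0.0023  0.1397] shift now-tool [0. 0. 0.] shift target-tool [0. 0. 0.]
```

>>> {"method": "apply_moves", "body": {
  "slide": [
    [0,0.0006,0.0005],
    [0,0.0002,0.0005],
    [0,0,0.0003],
    [0,0,0],
    [0,0,0],
    [0,0,0],
    [0,0,0],
    [0,0,0],
    [0,0,0],
    [0,0,0]
  ],
  "delta_rot": [
    [0,0,0],
    [0,0,0],
    [0,0,0],
    [0,0,0],
    [0,0,0],
    [0,0,0],
    [0,0,0],
    [0,0,0],
    [0,0,0],
    [0,0,0]
  ],
  "claw": [0.1,0.1,0.1,0.1,0.1,0.1,0.1,0.1,0.1,0.1]
}}

```text
clock: 31.95
position: [0.5489, 0.0112, 0.2477]
eef_rot: [0.706, -0.021, 0.708, 0.019]
force: [-0.2, -3.7, 2.0]
width: 0.0168
```

```bash
python3 -c "
from h import *
jig()"
```

```text
jig xy mm 38.65487052451395 -102.78495240475306 v 1.033307622239421 leg 50.25416617068428 z 0.24772653492745605 F [-0.1601 -3.7366  1.9844] w 0.01678407789184878 t 31.95
pos [0.5489 0.0112 0.2477] rot(tool) deg [-0.1646 -0.1269  0.1809] shift now-tool [0. 0. 0.] shift target-tool [0. 0. 0.]
```

>>> {"method": "apply_moves", "body": {
  "slide": [
    [0,0.0003,0.0008],
    [0,0,0.0006],
    [0,0,0.0006],
    [0,0,0],
    [0,0,0],
    [0,0,0],
    [0,0,0],
    [0,0,0],
    [0,0,0],
    [0,0,0]
  ],
  "delta_rot": [
    [0,0.1,0.1],
    [0,0,0],
    [0,0,0],
    [0,0,0],
    [0,0,0],
    [0,0,0],
    [0,0,0],
    [0,0,0],
    [0,0,0],
    [0,0,0]
  ],
  "claw": [0.1,0.1,0.1,0.1,0.1,0.1,0.1,0.1,0.1,0.1]
}}

```text
clock: 33.2
position: [0.5498, 0.0115, 0.2477]
eef_rot: [0.704, -0.021, 0.709, 0.019]
force: [-2.1, -4.0, 2.0]
width: 0.0169
```

```bash
python3 -c "
from h import *
jig()"
```

```text
jig xy mm 39.55869232116578 -102.57317225529229 v 1.0739330169020371 leg 48.87699934866789 z 0.24767687870606298 F [-2.0608 -4.003   2.0265] w 0.01688280278409888 t 33.2
pos [0.5498 0.0115 0.2477] rot(tool) deg [-0.171  -0.4243  0.1094] shift now-tool [0. 0. 0.] shift target-tool [0. 0. 0.]
```

```bash
sed -i "s/d=np.array(s\['position'\])-/d=np.array(s['position'])+Q(s['eef_rot']).apply([.155,0,0])-/" h.py; python3 -c "
from h import *
jig()"
```

```text
jig xy mm 38.41037509510898 -102.86748601716891 v 1.0227880736352544 leg 50.57698209479797 z 0.09268141184668055 F [-2.0608 -4.003   2.0265] w 0.01688280278409888 t 33.2
pos [0.5498 0.0115 0.2477] rot(tool) deg [-0.171  -0.4243  0.1094] shift now-tool [0. 0. 0.] shift target-tool [0. 0. 0.]
```

>>> {"method": "apply_moves", "body": {
  "slide": [
    [0,0.0003,0.0003],
    [0,0,0.0003],
    [0,0,0.0003],
    [0,0,0.0003],
    [0,0,0],
    [0,0,0],
    [0,0,0],
    [0,0,0],
    [0,0,0],
    [0,0,0]
  ],
  "delta_rot": [
    [0,-0.4,0.1],
    [0,-0.1,0],
    [0,-0.1,0],
    [0,-0.1,0],
    [0,0,0],
    [0,0,0],
    [0,0,0],
    [0,0,0],
    [0,0,0],
    [0,0,0]
  ],
  "claw": [0.1,0.1,0.1,0.1,0.1,0.1,0.1,0.1,0.1,0.1]
}}

```text
clock: 34.45
position: [0.5486, 0.0115, 0.2477]
eef_rot: [0.707, -0.02, 0.707, 0.02]
force: [-2.0, -3.7, 2.4]
width: 0.017
```

```bash
python3 -c "
from h import *
jig()
s=robot.observe(); im=robot.camera('wrist'); c=cam('wrist',s)
a=np.radians(3.4);X=np.array([np.cos(a),np.sin(a),0]);Y=np.array([-np.sin(a),np.cos(a),0]);j=np.array([.5042,.1115,0])
for n,p in [('ptr',[-26,-50,46]),('hinge',[0,-80,61]),('handle bot',[39,-102.4,60])]: print(n,proj(c,j+X*p[0]/1e3+Y*p[1]/1e3+[0,0,p[2]/1e3]))
cv2.imwrite('pics/w8.png',im)
cv2.imwrite('pics/w8c.png',cv2.resize(im[60:260,300:560],None,fx=3,fy=3,interpolation=cv2.INTER_CUBIC))"
```

```text
jig xy mm 38.32852237710253 -102.56795656310284 v 1.0193066506412518 leg 51.010091964880765 z 0.09270078681213786 F [-1.9706 -3.6895  2.3592] w 0.016968799692614445 t 34.45
pos [0.5486 0.0115 0.2477] rot(tool) deg [-0.1893 -0.032   0.0488] shift now-tool [0. 0. 0.] shift target-tool [0. 0. 0.]
ptr [[421.9395 122.6769]]
hinge [[364.7688 179.4272]]
handle bot [[318.9408 252.2613]]
```

View pics/w8c.png

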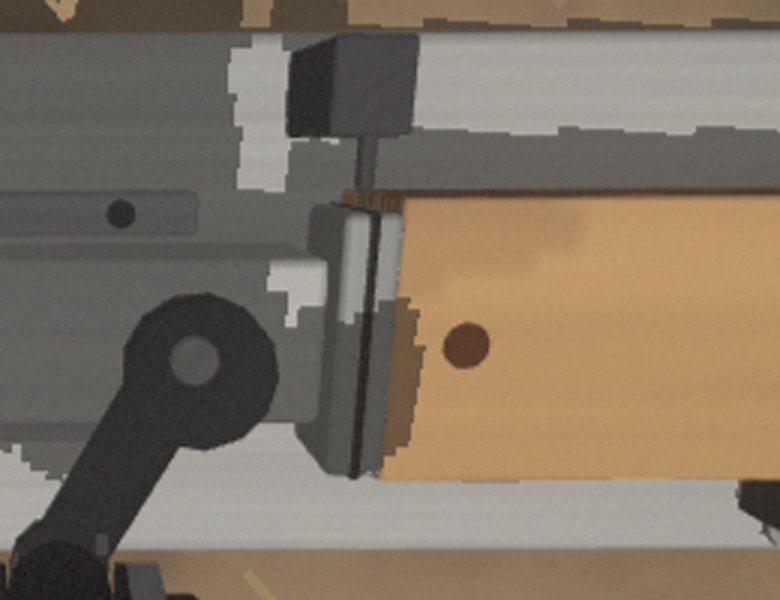

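The line meets the pointer tip at (366,190–210). The lever runs from the hinge (195,360) at about 58° in the image, which matches the projection for 1.05 rad. One more press confirms the stop.

>>> {"method": "apply_moves", "body": {
  "slide": [
    [0,0,0.001],
    [0,0,0.001],
    [0,0,0.001],
    [0,0,0.001],
    [0,0,0.001],
    [0,0,0.001],
    [0,0,0.001],
    [0,0,0.001],
    [0,0,0.001],
    [0,0,0.001]
  ],
  "delta_rot": [
    [0,0,0],
    [0,0,0],
    [0,0,0],
    [0,0,0],
    [0,0,0],
    [0,0,0],
    [0,0,0],
    [0,0,0],
    [0,0,0],
    [0,0,0]
  ],
  "claw": [0.1,0.1,0.1,0.1,0.1,0.1,0.1,0.1,0.1,0.1]
}}

```text
clock: 35.75
position: [0.5519, 0.0117, 0.2475]
eef_rot: [0.7, -0.02, 0.713, 0.019]
force: [-7.2, -4.4, 5.9]
width: 0.0168
```

```bash
python3 -c "
from h import *
jig()"
```

```text
jig xy mm 38.856394449567176 -102.57538591644398 v 1.042119914395503 leg 50.122204492664316 z 0.09253899203347138 F [-7.1502 -4.3915  5.8695] w 0.016819949075276158 t 35.75
pos [0.5519 0.0117 0.2475] rot(tool) deg [-0.1994 -1.0459  0.0528] shift now-tool [0. 0. 0.] shift target-tool [0. 0. 0.]
```

>>> {"method": "apply_moves", "body": {
  "slide": [
    [0,0.0002,0],
    [0,0,0],
    [0,0,0],
    [0,0,0],
    [0,0,0],
    [0,0,0],
    [0,0,0],
    [0,0,0],
    [0,0,0],
    [0,0,0]
  ],
  "delta_rot": [
    [0,0,0],
    [0,0,0],
    [0,0,0],
    [0,0,0],
    [0,0,0],
    [0,0,0],
    [0,0,0],
    [0,0,0],
    [0,0,0],
    [0,0,0]
  ],
  "claw": [0.1,0.1,0.1,0.1,0.1,0.1,0.1,0.1,0.1,0.1]
}}

```text
clock: 37.0
position: [0.5517, 0.0118, 0.2476]
eef_rot: [0.7, -0.02, 0.713, 0.019]
force: [-2.3, -4.4, 1.8]
width: 0.017
```

```bash
python3 -c "
from h import *
jig()
im=robot.camera('wrist'); cv2.imwrite('pics/w9.png',im)
cv2.imwrite('pics/w9c.png',cv2.resize(im[80:280,300:560],None,fx=3,fy=3,interpolation=cv2.INTER_CUBIC))"
```

```text
jig xy mm 38.6081661856569 -102.53838639665118 v 1.0312838809885412 leg 50.578912402747925 z 0.09264914903298138 F [-2.3395 -4.4192  1.7882] w 0.01701229248124295 t 37.0
pos [0.5517 0.0118 0.2476] rot(tool) deg [-0.2031 -1.0627  0.0742] shift now-tool [0. 0. 0.] shift target-tool [0. 0. 0.]
```

View pics/w9c.png

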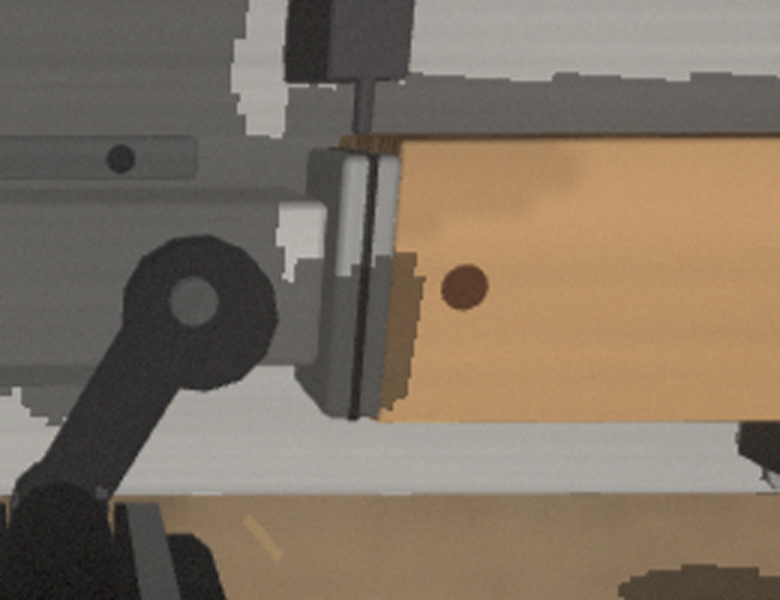

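The line is at the pointer and the pile edges are flush. I'll end on a light press so the hold keeps the lever on its stop, then hand in.

>>> {"method": "apply_moves", "body": {
  "slide": [
    [0,0,0],
    [0,0,0],
    [0,0,0],
    [0,0,0],
    [0,0,0],
    [0,0,0.0005],
    [0,0,0.001],
    [0,0,0.001],
    [0,0,0.001],
    [0,0,0.001]
  ],
  "delta_rot": [
    [0,0,0],
    [0,0,0],
    [0,0,0],
    [0,0,0],
    [0,0,0],
    [0,0,0],
    [0,0,0],
    [0,0,0],
    [0,0,0],
    [0,0,0]
  ],
  "claw": [0.1,0.1,0.1,0.1,0.1,0.1,0.1,0.1,0.1,0.1]
}}

```text
clock: 38.3
position: [0.5532, 0.0119, 0.2475]
eef_rot: [0.698, -0.02, 0.716, 0.019]
force: [-5.8, -4.1, 4.7]
width: 0.0169
```

```bash
python3 -c "
from h import *
jig(); robot.camera('top'); jig()
print(robot.finish_job())"
```

```text
jig xy mm 38.98422546003507 -102.52147617345454 v 1.0477792793984135 leg 49.95584940769843 z 0.09252450157102121 F [-5.7859 -4.1397  4.6513] w 0.01687351948306451 t 38.3
pos [0.5532 0.0119 0.2475] rot(tool) deg [-0.2091 -1.505   0.0784] shift now-tool [0. 0. 0.] shift target-tool [0. 0. 0.]
jig xy mm 39.008942827782796 -102.52634202646753 v 1.0488799881331115 leg 49.90805966956112 z 0.09252576995475656 F [-5.7221 -5.0631  5.7173] w 0.01664346003563766 t 38.35
pos [0.5533 0.0119 0.2475] rot(tool) deg [-0.2093 -1.5094  0.078 ] shift now-tool [0. 0. 0.] shift target-tool [0. 0. 0.]
the job is handed in; nothing more can be done
None
```

I stacked blank_b and then blank_a on the seat and squeezed them together to line up their sides. I then gripped the handle, pushed the leg to its mark, and swung the lever closed. I handed the job in at 38.4 s, still holding the handle.

- **Leg:** about 49.9 mm by the arm's pose. The last close-up showed the dark line at the pointer, to within about 0.5 mm.
- **Lever:** about 1.05 rad. The handle resists a further push with about 6 N, so it is on its stop.
- **Pile:** edges look flush in the last close-up, with the foot against the blanks.

**Uncertainties:** my lever reading drifted between 1.02 and 1.05 rad while I pressed, because the tool tilted up to 1.5° and the handle may sit slightly off-centre between the pads. The leg reading varied by about 1 mm for the same reason. The images and the resisting force both agreed that the lever was closed.

I did not touch any of the other things on the bench.

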